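Ready the screwdriver over the opened screw pot

TASK

Lift the lid off the small metal screw pot by its knob, set it down flat on the bare worktop clear of the pot and let go of it. Then draw the red screwdriver out of its slanting stand, turn it so that the blade points straight down, and finish while still holding it motionless in the gripper with the tip inside the open pot, near the middle and touching neither wall nor floor, ready to pick up a screw. Keep the pot standing where it is, and leave the yellow screwdriver and the other things alone.

Things in the scene. Friction and masses are not known exactly. Their poses are not given: they have to be found in the camera images.
- pot: aluminium-grey open round pot, 68 mm outside diameter, 60 mm high, wall 4 mm (60 mm bore), floor 6 mm thick, about 0.8 kg, standing loose on the worktop; a few small brass screws lie on its floor (looks only). Origin: centre of its underside; z up
- pot_mouth (a point): centre of the pot's mouth, level with its rim, 60 mm above the worktop
- lid: loose lid on the pot, 90 g, not latched: blue disc, 72 mm across, 5 mm thick, over a plug 54 mm across and 6 mm deep that hangs in the mouth; on it a wooden knob 26 mm across. Origin: centre of the plug's underside, z up (54 mm above the worktop on the pot, 0 when set down). Above the origin: disc top 11 mm, knob's full width 20 to 43 mm, knob top 46 mm
- lid_knob (a point): centre of the lid's knob, 35 mm above the lid's origin (the place to grip)
- red_driver: loose screwdriver, red and black handle, 208 mm long, 85 g, blade down in its slanting stand. Its y axis runs from blade to handle; the origin is halfway along, 16 mm off the centre line (centre line at body z = +16 mm). Handle: round, 30 mm across, 98 mm long, from y = +6 mm (shoulder) to +104 mm (butt). Blade: rod 6 mm across, from the shoulder to y = -104 mm
- red_driver_tip (a point): tip of the red screwdriver's blade, on the tool's centre line
- red_driver_butt (a point): butt end of the red screwdriver's handle, on the tool's centre line, 208 mm from the tip; the line from here to the tip is the tool's direction
- stand_a: fixed stand of the red screwdriver: dark base 120 x 74 x 12 mm with a light wooden block 44 x 44 x 110 mm leaning 35 degrees from vertical, top towards the stand's -x (roughly to the robot). The blade is wholly in its 10 mm bore, the handle's shoulder rests on the block's top, with slight play; draw it 115 mm along the bore to clear. Origin: centre of the base's underside
- stand_a_mouth (a point): upper mouth of the red screwdriver's bore, 112 mm above the worktop, 33 mm from the stand's origin towards its -x
- yellow_driver: another loose screwdriver, handle yellow and black, 178 mm long, 30 mm thick handle 98 mm long, in the second stand: leave it. Origin halfway along; y axis from blade to handle
- stand_b: second fixed stand, like the first in every respect, that holds the yellow screwdriver. Origin: centre of the base's underside. (An obstacle besides: the fixed blue bench vise, 100 mm high, that always stands at the worktop's front edge straight before the robot, within x = 0.24 to 0.45 and y = -0.07 to 0.08 m)
- chair: small brown miniature chair, 35 x 34 x 68 mm, loose, a bystander on the left. Origin: centre of its underside
- mini_table: small brown miniature round table, 66 x 66 x 48 mm, loose, a bystander on the left. Origin: centre of its underside
- sanding_block: brown sanding block, 57 x 101 x 27 mm, loose, a bystander on the right. Origin: centre of its underside
There are look-alikes about, which are no part of the job. Of the things like the lid, leave any that is orange; of the rest the larger one is meant.

How it is judged:
By the outcome, as a careful person would: the job done as asked, in the order asked, and still so for the second after the job is handed in, while the arm keeps its last pose, push and grip.
It also fails if it takes over 56 s, if anything falls off the work surface, if the arm or the gripper's body presses on something with over 40 N, if the wrist force passes 120 N, or if a joint passes its speed limit or range.

ROBOT

A 6-joint arm with a two-finger parallel gripper is mounted at the origin on a cart in front of the work surface, level with it; the furniture and walls round the work are solid. World frame = base frame: x ahead of the robot, y to its left, z up, the work surface at z = 0. Lengths are in m, angles in rad, forces in N, time in s.
With the tool pointing down it reaches from about 0.275 to 0.825 m from the base axis. Payload 5.2 kg.
Tool frame: the origin (TCP) lies on the mounting face of the last link; the fingertips stand 186 mm ahead of it and the grasp point (between the pads) lies 167 mm ahead of it (bot.tips_ahead is the distance from the TCP to the fingertips, in m); z points along the fingers, y is the line along which they close (so a half turn about z gives the same grasp; the last joint's range is limited). The gripper opens to 93 mm and grips with 3 to 60 N. Pads are 15 mm wide; open, the fingers measure 128 mm over their backs; the gripper's body (75 mm by 188 mm) begins 65 mm behind the grasp point.
Start: joints at [-1.468, 0.259, 1.535, -0, 1.348, -0.203], TCP at [0.166, -0.524, 0.405] pointing down, gripper open.
Joint ranges: [-3.14, 3.14], [-0.91, 2.08], [0.19, 2.58], [-1.22, 4.36], [0.22, 2.71], [-3.12, 3.12]. Speed limits (rad/s): [2.57, 2.57, 3.14, 3.14, 3.14, 3.14].

INTERFACE

Orientations are given as a unit quaternion [x, y, z, w].
In Python, from bench import bot gives the robot as it stands.
- The arm moves only by the tool jog_arm, never from a script. Its argument "motion" is a list of rows, each an object of numbers: "tx", "ty", "tz": the shift along the tool's x, y, z scaled (see below); "rx", "ry", "rz": the turn, a rotation vector about the tool's x, y, z scaled (see below); "fingers": the opening, from -1 (shut) to 1 (fully open). In form: [{"tx": .., "ty": .., "tz": .., "rx": .., "ry": .., "rz": .., "fingers": ..}, ...]. A call has 1 to 12 rows; each row shifts and turns the commanded pose from where the row before left it, along the tool's axes as they then stand; what a row does not reach is not made up. The controller multiplies each number of a shift by 0.4 m and each number of a turn by 180 degrees. A row lasts 1/12 s, in which the tool goes at most 41.7 mm and 7.16 degrees, less where a joint would pass 70% of its speed; a pose out of reach is approached as far as the arm can. A call with a number of a shift or a turn outside -1 to 1 is refused whole. A call with a gripper value outside its range is refused whole. The fingers move at their own pace and stop on an object; "newtons" is the grip in N (left out, the last holds). Time passes only in rows, so rows that do not move let the fingers close. It gives the time, the measured TCP pose, the force, the opening and the grip force at its end, in the units of the state.
- bot.observe(): the state, without advancing time (a new reading comes with each control period).
- bot.get_image(name): name is "scene" or "top"; returns a dict with "color" (384x512x3 uint8, red, green, blue), "fx", "fy", "cx", "cy" (pixels), "R" (3x3) and "t" (3): a world point X has camera coordinates R X + t. Camera axes: x right, y down, z forward; pixel columns grow to the right and rows downward; lengths in m; the calibration is good to about 2 mm. A picture is of the moment at which its call begins. There is no depth.
- bot.sign_off(): hands the job in; it is judged then, once.
Trained networks look in the newest picture that a camera, given by its name, has taken for a name from the list of things; names that differ only in an ending like _2 or _b are one class to them, and where a whole thing is asked for, a point or a joint stands for the part that bears it (a point fixed in the world has none). Each returns a list of dicts, best first, with "p" (0 to 1); they miss things now and then, are a little off and sometimes report something else, mostly with a low value. They report only what shows in the picture. A call takes as long as a camera call. They do not tell look-alikes from the thing itself.
- bot.recognise(target, camera): "centre" ([column, row] in pixels, amid what is visible of it).
- bot.silhouettes(target, camera): "mask" (384x512 bool, what is visible of it) and "centre" ([column, row] in pixels, amid what is visible of it).
- bot.spot_point(target, camera): "centre" ([column, row] in pixels: a listed point, or the origin of a listed thing).
The state is a dict: "clock": time; "joint_positions": joint angles; "joint_vel": joint speeds; "tau": joint torques, N m; "ee_pos": TCP position; "orientation": TCP orientation; "force": force on the tool from outside, world axes, zero at the start; "ft_torque": the same for the moment, N m; "width": finger opening in m; "gripper_force": force on a finger pad.
Only numpy, scipy, OpenCV 4.12 (cv2) and the standard library are available. Lean on these libraries where they do the work, as an engineer would, in place of code of your own. Each camera call takes 0.05 s, during which the arm holds its last target. There are 200 camera calls.

## Working session

There is one attempt and no reset: what is moved stays moved. The work goes in short steps, Python scripts to look and compute and a tool call to move; the robot and the scene stay as the last step left them, time stands still between calls to the robot, and variables do not carry over. Pictures are saved under pics/ and viewed, at most 10 in all, crops included, and the job is handed in when it is done.

Besides the shell and the picture viewer there is one more tool, called after "Emit:" in YAML: its name, and indented under it one key for each argument. jog_arm: Moves the arm, as the interface text tells. Its arguments: {"type":"object","properties":{"motion":{"type":"array","items":{"type":"object","properties":{"tx":{"type":"number","minimum":-1,"maximum":1},"ty":{"type":"number","minimum":-1,"maximum":1},"tz":{"type":"number","minimum":-1,"maximum":1},"rx":{"type":"number","minimum":-1,"maximum":1},"ry":{"type":"number","minimum":-1,"maximum":1},"rz":{"type":"number","minimum":-1,"maximum":1},"fingers":{"type":"number"}}}},"newtons":{"type":"number"}},"required":["motion"]}

```bash
mkdir -p pics; ls; python3 - <<'E'
from bench import bot
import cv2,numpy as np
s=bot.observe(); print(s)
ims=[]
for c in("scene","top"):
    d=bot.get_image(c); ims.append(d["color"]); print(c,d["fx"],d["cx"],d["cy"],np.round(d["R"],3).tolist(),np.round(d["t"],3))
    cv2.imwrite(f"pics/{c}0.png",cv2.resize(d["color"][:,:,::-1],(800,600),interpolation=cv2.INTER_CUBIC))
    for t in("pot_mouth","lid","lid_knob","red_driver","red_driver_tip","red_driver_butt","stand_a","stand_a_mouth","pot"):
        print(t,[(np.round(r["centre"]).tolist(),round(r["p"],2)) for r in bot.spot_point(t,c)])
E
```

```text
pics
{'clock': 0.0, 'joint_positions': array([-1.46777305e+00,  2.59315505e-01,  1.53607770e+00,  3.75287807e-05,
        1.34795532e+00, -2.02793912e-01]), 'joint_vel': array([9.41432828e-04, 6.46983247e-05, 2.32827330e-03, 1.18783985e-03,
       5.32530986e-04, 6.65614622e-05]), 'tau': array([-1.82187672e-03, -4.37309861e+01, -2.84004629e+01,  7.18780747e-02,
        4.12555144e-02, -1.38959649e-04]), 'ee_pos': array([ 0.16559994, -0.52425791,  0.40393436]), 'orientation': array([ 9.88332494e-01,  1.52309258e-01,  6.20517767e-05, -8.75927864e-04]), 'force': array([ 0.50279562, -0.75035569,  0.09441895]), 'ft_torque': array([-0.04388858, -0.00186746, -0.00549492]), 'gripper_force': 0.0, 'width': 0.09281795488169092}
scene 498.26957951422605 264.3077535751049 201.5719386816181 [[-0.876, -0.483, -0.018], [-0.191, 0.381, -0.905], [0.444, -0.789, -0.425]] [0.508 0.231 1.454]
pot_mouth [([269.0, 217.0], 0.69), ([310.0, 179.0], 0.66)]
lid [([272.0, 217.0], 0.79), ([273.0, 208.0], 0.54), ([290.0, 215.0], 0.44), ([268.0, 214.0], 0.25)]
lid_knob [([172.0, 299.0], 0.7), ([271.0, 211.0], 0.57), ([290.0, 214.0], 0.42), ([269.0, 204.0], 0.4)]
red_driver [([232.0, 254.0], 0.82)]
red_driver_tip []
red_driver_butt [([251.0, 231.0], 0.56), ([236.0, 250.0], 0.23)]
stand_a [([225.0, 276.0], 0.77)]
stand_a_mouth [([236.0, 248.0], 0.74)]
pot [([272.0, 236.0], 0.7), ([226.0, 278.0], 0.21)]
top 358.73692245863697 256.9297076278841 197.01109886388087 [[-0.007, -1.0, 0.011], [-0.992, 0.006, -0.125], [0.125, -0.012, -0.992]] [0.009 0.563 1.487]
pot_mouth [([267.0, 192.0], 0.48)]
lid [([297.0, 179.0], 0.73), ([268.0, 194.0], 0.51), ([296.0, 201.0], 0.48)]
lid_knob [([268.0, 192.0], 0.69), ([300.0, 177.0], 0.52), ([293.0, 201.0], 0.49)]
red_driver [([187.0, 205.0], 0.59)]
red_driver_tip []
red_driver_butt [([183.0, 220.0], 0.49)]
stand_a [([195.0, 199.0], 0.97), ([329.0, 192.0], 0.63)]
stand_a_mouth [([187.0, 204.0], 0.71)]
pot []
```

View pics/scene0.png

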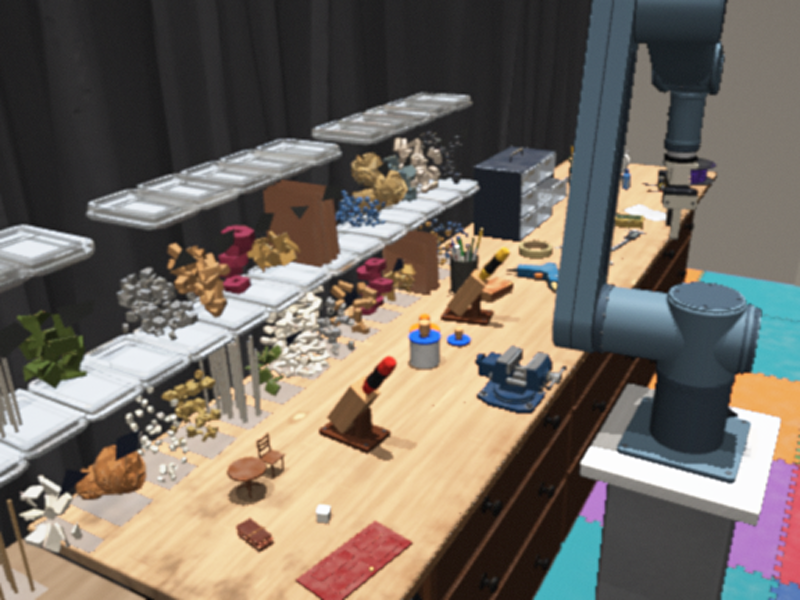

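View pics/top0.png

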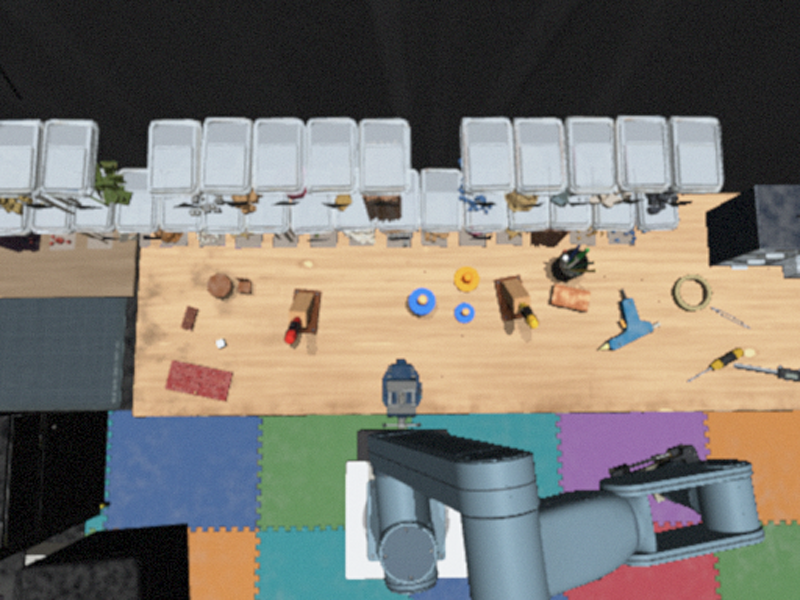

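The scene picture shows the pot with its lid, the red stand at left centre and the yellow stand at right. There are three lid-like things. In 512-wide pixels for top/scene they are:
- **Large blue lid on the pot:** (269,193) / (271,214). It is blue and the larger, so this is the one meant.
- **Small blue lid on the bench:** (297,200) / (293,217).
- **Orange lid:** (298,178) / (271,204), excluded by colour.

I'll confirm this in a crop.

```bash
cat > h.py <<'E'
from bench import bot
import cv2,numpy as np
from scipy.spatial.transform import Rotation as Ro
C={}
def cam(c):
    if c not in C: C[c]=bot.get_image(c)
    return C[c]
def ray(c,p):
    d=cam(c); R=np.array(d["R"]);o=-R.T@d["t"]
    v=R.T@np.array([(p[0]-d["cx"])/d["fx"],(p[1]-d["cy"])/d["fy"],1]); return o,v
def atz(c,p,z):
    o,v=ray(c,p); return o+v*(z-o[2])/v[2]
def proj(c,X):
    d=cam(c);q=np.array(d["R"])@np.array(X)+d["t"];return np.array([d["fx"]*q[0]/q[2]+d["cx"],d["fy"]*q[1]/q[2]+d["cy"]])
def tri(p,q):
    A=np.zeros((3,3));b=np.zeros(3)
    for c,u in(("scene",p),("top",q)):
        o,v=ray(c,u);v=v/np.linalg.norm(v);P=np.eye(3)-np.outer(v,v);A+=P;b+=P@o
    return np.linalg.solve(A,b)
def col(c,lo,hi,roi):  # hsv mask centroid in roi (x0,y0,x1,y1)
    x0,y0,x1,y1=roi;h=cv2.cvtColor(cam(c)["color"][y0:y1,x0:x1],cv2.COLOR_RGB2HSV)
    m=cv2.inRange(h,lo,hi);ys,xs=np.nonzero(m);return np.array([xs.mean()+x0,ys.mean()+y0]),len(xs),(xs.min()+x0,xs.max()+x0,ys.min()+y0,ys.max()+y0)
E
python3 - <<'E'
from h import *
for n,p,q in(("knob",(271,209.5),(268,192)),("butt",(251,231),(183,220)),("mouth",(236,248),(187,204)),("driver",(232,254),(187,205)),("stand",(225,276),(195,199))):
    X=tri(p,q);print(n,X.round(4),proj("scene",X).round(1),p,proj("top",X).round(1),q)
print("stand z0",atz("scene",(225,276),0),atz("top",(195,199),0)); print("mouth .112",atz("scene",(236,248),.112),atz("top",(187,204),.112))
print("yst", atz("top",(329,192),0))
for t in("lid","pot","red_driver","stand_a"):
  for c in("scene","top"):
    print(t,c,[(np.round(r["centre"],1).tolist(),round(r["p"],2),int(r["mask"].sum())) for r in bot.silhouettes(t,c)])
a=cv2.resize(cam("scene")["color"][185:290,195:330],(800,600)[:2],interpolation=cv2.INTER_CUBIC)[:,:,::-1]
b=cv2.resize(cam("top")["color"][160:240,170:320],(800,427),interpolation=cv2.INTER_CUBIC)[:,:,::-1]
cv2.imwrite("pics/a.png",a);cv2.imwrite("pics/b.png",b)
E
```

```text
knob [ 0.5758 -0.04    0.0872] [270.6 209.5] (271, 209.5) [268.1 192.3] (268, 192)
butt [0.4584 0.2869 0.1911] [251.3 231. ] (251, 231) [182.9 219.8] (183, 220)
mouth [0.5204 0.2826 0.1202] [233.8 247.7] (236, 248) [187.7 205.4] (187, 204)
driver [0.5238 0.2889 0.1018] [232. 254.] (232, 254) [187. 205.] (187, 205)
stand [0.5612 0.2733 0.0065] [225.6 276.1] (225, 276) [194.8 198.6] (195, 199)
stand z0 [0.56857139 0.2656898  0.        ] [0.56045985 0.27352314 0.        ]
mouth .112 [0.52159209 0.26978474 0.112     ] [0.52682934 0.28713377 0.112     ]
yst [ 0.58780232 -0.30933533  0.        ]
lid scene [([270.9, 215.1], 0.68, 226), ([293.5, 214.4], 0.53, 120), ([269.1, 205.3], 0.49, 67)]
lid top [([267.5, 190.7], 0.62, 237), ([296.7, 180.5], 0.6, 194), ([295.4, 200.2], 0.41, 114)]
pot scene [([272.9, 228.3], 0.75, 282)]
pot top []
red_driver scene [([244.1, 239.5], 0.78, 287)]
red_driver top [([186.7, 213.0], 0.67, 114)]
stand_a scene [([299.5, 196.2], 0.92, 714), ([225.3, 270.6], 0.82, 1112), ([269.9, 227.6], 0.44, 286)]
stand_a top [([193.5, 196.5], 0.82, 420), ([326.4, 187.5], 0.65, 459)]
```

View pics/a.png

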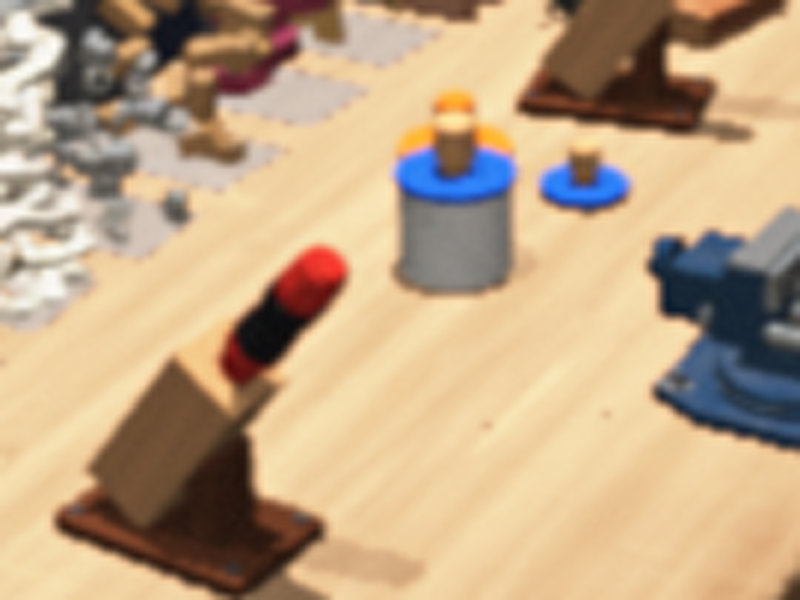

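View pics/b.png

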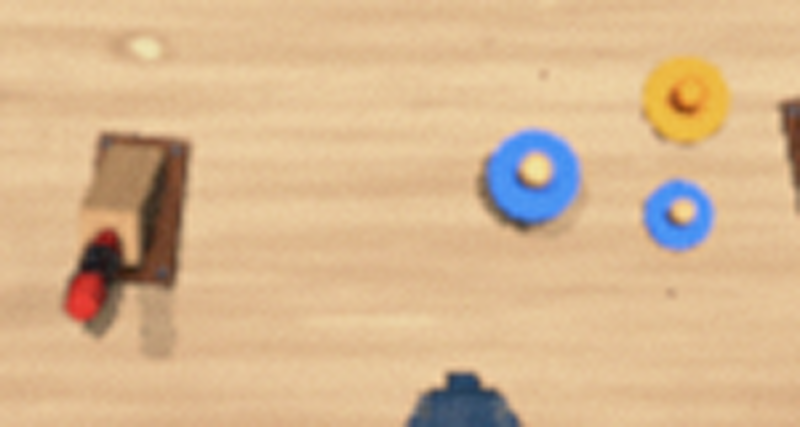

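The crops confirm it: the large blue lid sits on the pot, the small blue one lies to its right and the orange one behind. Next I'll fit the stand, the lid and the driver.

```bash
python3 - <<'E'
from h import *
from scipy.optimize import least_squares
fa=lambda u,v:np.array([(u+.5)/5.926-.5+195,(v+.5)/5.714-.5+185])
fb=lambda u,v:np.array([(u+.5)/5.333-.5+170,(v+.5)/5.333-.5+160])
# stand fit
def pts(p):
    x,y,w=p;R=np.array([[np.cos(w),-np.sin(w)],[np.sin(w),np.cos(w)]])
    f=lambda a,b,z:np.array([*(R@[a,b]+[x,y]),z])
    return f
obs=[("top",fb(102,133),(.06,.037,.012)),("top",fb(189,141),(.06,-.037,.012)),("top",fb(172,287),(-.06,-.037,.012)),
("scene",fa(57,519),(.06,.037,.012)),("scene",fa(240,583),(-.06,.037,.012)),("scene",fa(322,524),(-.06,-.037,.012))]
s35,c35=np.sin(np.radians(35)),np.cos(np.radians(35))
ax=lambda s:(-.033-s*s35,0,.112+s*c35)
roi={"scene":(228,222,258,256),"top":(178,200,194,222)}
red={}
for c in roi:
    x0,y0,x1,y1=roi[c];h=cv2.cvtColor(cam(c)["color"],cv2.COLOR_RGB2HSV)
    m=((h[...,0]<8)|(h[...,0]>172))&(h[...,1]>170)&(h[...,2]>60)
    mm=np.zeros_like(m);mm[y0:y1,x0:x1]=m[y0:y1,x0:x1]
    n,l,st,ce=cv2.connectedComponentsWithStats(mm.astype(np.uint8));print(c,st[1:].tolist(),ce[1:].round(1).tolist())
def res(p):
    f=pts(p);return np.concatenate([proj(c,f(*o))-u for c,u,o in obs])
r=least_squares(res,[.56,.273,-.13],loss="soft_l1");p=r.x;print("stand",p.round(4),np.degrees(p[2]));print(res(p).round(1))
f=pts(p)
for s in(0,.05,.098):
    X=f(*ax(s));print(s,X.round(4),proj("scene",X).round(1),proj("top",X).round(1))
# lid: blue mask fits
for c,roi in(("scene",(258,203,284,222)),("top",(255,180,284,206))):
    print(c,col(c,(100,150,80),(125,255,255),roi))
for z,u,v in((.065,(454,173),(533,178)),):
    print("disc",atz("scene",fa(*u),z).round(4),atz("top",fb(*v),z).round(4))
print("pot base", atz("scene",fa(455,262),0))
E
```

```text
scene [[241, 229, 12, 11, 91], [232, 244, 7, 8, 32]] [[246.7, 234.0], [234.6, 248.0]]
top [[188, 203, 4, 3, 9], [183, 211, 7, 9, 50]] [[189.6, 204.3], [185.9, 214.7]]
stand [ 0.5583  0.272  -0.1039] -5.954580719009679
[-0.7  0.1  0.   0.2 -0.   0.4 -1.2 -1.2 -0.3  0.4  1.2 -1.4]
0 [0.5255 0.2755 0.112 ] [233.8 248.6] [189.9 204.3]
0.05 [0.497  0.2784 0.153 ] [241.2 238.8] [187.2 210.5]
0.098 [0.4696 0.2813 0.1923] [248.7 228.9] [184.4 216.8]
scene (array([271.44036697, 215.80733945]), 109, (np.int64(262), np.int64(280), np.int64(212), np.int64(219)))
top (array([269.25827815, 193.09933775]), 151, (np.int64(262), np.int64(277), np.int64(185), np.int64(200)))
disc [ 0.5757 -0.0435  0.065 ] [ 0.5761 -0.0468  0.065 ]
pot base [ 0.5793798  -0.05000553  0.        ]
```

```bash
cat >> h.py <<'E'
from scipy.optimize import minimize
def soft(c,P,S=8):  # antialiased convex hull mask of 3D points
    q=np.array([proj(c,x) for x in P],np.float32);x0,y0=np.floor(q.min(0)).astype(int)-12;w,h=(np.ceil(q.max(0)).astype(int)+13-[x0,y0])
    m=np.zeros((h*S,w*S),np.float32);hp=cv2.convexHull(((q-[x0,y0]+.5)*S-.5).round().astype(np.int32).reshape(-1,1,2))
    cv2.fillConvexPoly(m,hp,1);return cv2.resize(m,(w,h),interpolation=cv2.INTER_AREA),x0,y0
def cost(c,P,M):
    m,x0,y0=soft(c,P);h,w=m.shape;F=np.zeros(M.shape,np.float32);F[y0:y0+h,x0:x0+w]=m
    return np.abs(F-M).sum()
def ring(ctr,a,r,n=40):
    a=np.array(a)/np.linalg.norm(a);u=np.cross(a,[0.3,.9,.2]);u/=np.linalg.norm(u);v=np.cross(a,u);t=np.linspace(0,2*np.pi,n)
    return [ctr+r*(np.cos(k)*u+np.sin(k)*v) for k in t]
def nm(f,x0,st):
    x0=np.array(x0,float);S=np.vstack([x0]+[x0+np.eye(len(x0))[i]*st[i] for i in range(len(x0))])
    return minimize(f,x0,method="Nelder-Mead",options=dict(initial_simplex=S,xatol=1e-5,fatol=.01))
def hsv(c): return cv2.cvtColor(cam(c)["color"],cv2.COLOR_RGB2HSV).astype(int)
def window(m,r):
    o=np.zeros(m.shape,np.float32);x0,y0,x1,y1=r;o[y0:y1,x0:x1]=m[y0:y1,x0:x1];return o
E
python3 - <<'E'
from h import *
M={}
h=hsv("scene");M["scene"]=window(((h[...,0]<8)|(h[...,0]>172))&(h[...,1]>150)&(h[...,2]>60)|(h[...,2]<55),(230,224,258,253))
for c in("scene",):
    for r in M[c][224:254,228:258]: print("".join(".#"[int(k)] for k in r))
h=hsv("top");M["top"]=window((((h[...,0]<8)|(h[...,0]>172))&(h[...,1]>150)&(h[...,2]>60))|(h[...,2]<55),(180,201,194,222))
for r in M["top"][198:224,178:198]: print("".join(".#"[int(k)] for k in r))
def cyl(p):
    mx,my,w,l=p;d=np.array([-np.cos(w)*np.sin(l),-np.sin(w)*np.sin(l),np.cos(l)]);m=np.array([mx,my,.112])
    return ring(m+.001*d,d,.0145)+ring(m+.094*d,d,.015)+ring(m+.098*d,d,.012)
for cs in(("scene","top"),("scene",),("top",)):
    f=lambda p:sum(cost(c,cyl(p),M[c]) for c in cs)+((p[2]+.104)/.05)**2+((p[3]-.611)/.02)**2
    r=nm(f,[.5255,.2755,-.104,.611],[.006,.006,.08,.03]);print(cs,r.x.round(4),r.fun,M["scene"].sum(),M["top"].sum())
# lid disc
L={}
for c,roi in(("scene",(258,208,284,224)),("top",(255,180,284,206))):
    h=hsv(c);m=window((abs(h[...,0]-112)<14)&(h[...,1]>120),roi);k=cv2.findContours(m.astype(np.uint8),0,2)[0];k=max(k,key=cv2.contourArea);o=np.zeros(m.shape,np.uint8);cv2.fillPoly(o,[cv2.convexHull(k)],1);L[c]=o.astype(np.float32)
disc=lambda p:ring(np.array([*p,.065]),[0,0,1],.036)+ring(np.array([*p,.06]),[0,0,1],.036)
for cs in(("scene","top"),("scene",),("top",)):
    r=nm(lambda p:sum(cost(c,disc(p),L[c]) for c in cs),[.576,-.045],[.006,.006]);print("lid",cs,r.x.round(4),r.fun)
E
```

```text
..............................
..............................
..............................
..............................
....................##........
..................######......
.................########.....
................#########.....
...............###########....
..............###########.....
..............###########.....
.............###########......
.............##########.......
............###########.......
...........###.#######........
..........###########.........
.........#########.#..........
........###########...........
........#########.............
......###########.............
......##########..............
.....##########...............
.....##########...............
.....#########................
....########..................
.....#######..................
.....######...................
......###.....................
..............................
..............................
....................
....................
....................
....................
....................
...........##.......
..........####......
.........#####......
.........###.#......
.........#####......
........######......
........######......
.........######.....
.......####.#.......
......#######.......
.....#######........
.....#######........
.....#######........
....########........
....#######.........
.....#####..........
......####..........
....................
....................
....................
....................
('scene', 'top') [ 0.5219  0.2739 -0.1421  0.6234] 145.54270974996464 215.0 95.0
('scene',) [ 0.5259  0.2711 -0.2027  0.6579] 94.13789372261354 215.0 95.0
('top',) [ 0.5222  0.2735 -0.0886  0.5858] 44.201946171409865 215.0 95.0
lid ('scene', 'top') [ 0.5764 -0.0465] 45.078125
lid ('scene',) [ 0.5755 -0.0458] 24.625
lid ('top',) [ 0.5772 -0.0467] 19.875
```

```bash
python3 - <<'E'
from h import *
M={}
h=hsv("scene");M["scene"]=window(((h[...,0]<8)|(h[...,0]>172))&(h[...,1]>150)&(h[...,2]>60)|(h[...,2]<55),(230,224,258,253))
h=hsv("top");M["top"]=window((((h[...,0]<8)|(h[...,0]>172))&(h[...,1]>150)&(h[...,2]>60))|(h[...,2]<55),(180,201,194,222))
def cyl(p):
    mx,my,w,l,r=p;d=np.array([-np.cos(w)*np.sin(l),-np.sin(w)*np.sin(l),np.cos(l)]);m=np.array([mx,my,.112])
    return ring(m+.001*d,d,r)+ring(m+.094*d,d,r)+ring(m+.098*d,d,r*.8)
for cs in(("scene","top"),("scene",),("top",)):
    f=lambda p:sum(cost(c,cyl(p),M[c]) for c in cs)+((p[2]+.104)/.05)**2+((p[3]-.611)/.02)**2
    r=nm(f,[.522,.2745,-.12,.611,.0125],[.006,.006,.08,.03,.002]);print(cs,r.x.round(4),r.fun)
    if len(cs)==2: best=r.x
out=[]
for c,(x0,y0,x1,y1) in(("scene",(205,215,275,295)),("top",(170,178,205,228))):
    S=7 if c=="scene" else 11
    im=cv2.resize(cam(c)["color"][y0:y1,x0:x1],None,fx=S,fy=S,interpolation=cv2.INTER_CUBIC)[:,:,::-1].copy()
    for p,k in((best,(0,255,0)),((.5255,.2755,-.104,.611,.015),(255,0,255))):
        q=np.array([proj(c,x) for x in cyl(p)]);q=((q-[x0,y0]+.5)*S).round().astype(np.int32)
        cv2.polylines(im,[cv2.convexHull(q.reshape(-1,1,2))],True,k,1)
    out.append(cv2.resize(im,(400,560)))
cv2.imwrite("pics/ov.png",np.hstack(out))
E
```

```text
('scene', 'top') [ 0.5231  0.2748 -0.1212  0.6373  0.0108] 54.09889703602679
('scene',) [ 0.5231  0.2747 -0.1464  0.6438  0.0108] 29.138001011602825
('top',) [ 0.5225  0.2755 -0.0784  0.6068  0.011 ] 21.290687785171382
```

View pics/ov.png

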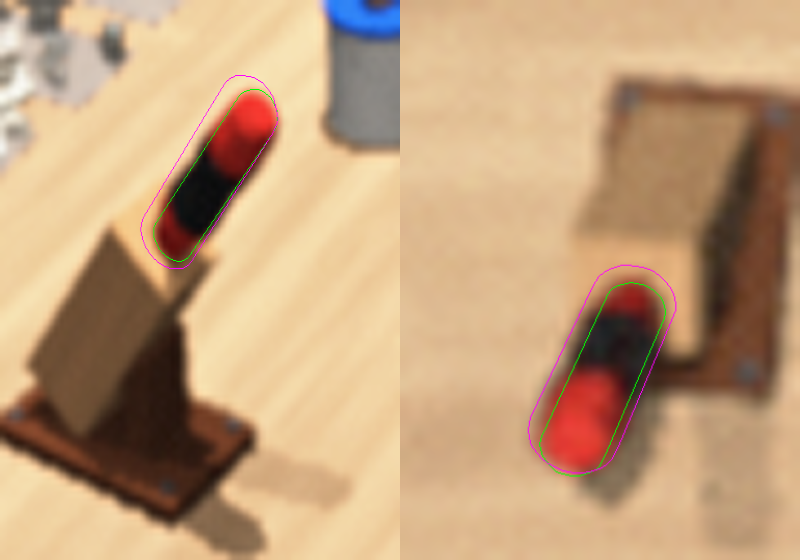

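The overlay shows the handle well outlined in both views (green fit): mouth at about (0.523, 0.275), yaw −0.12, lean about 0.63 rad. The lid is at (0.576, −0.046). Next I'll plan the move to the knob.

```bash
cat > plan.py <<'E'
import sys;from bench import bot;import numpy as np;from scipy.spatial.transform import Rotation as Ro
def to(target,yaw=None,lean=0,n=None):
    s=bot.observe();R=Ro.from_quat(s["orientation"]);d=R.inv().apply(np.array(target)-s["ee_pos"])
    print("t",round(s["clock"],2),"pos",s["ee_pos"].round(4),"F",s["force"].round(1),"w",round(s["width"],4),"q",s["joint_positions"].round(2))
    k=n or int(np.ceil(np.linalg.norm(d)/.035));print("tool shift m",d.round(4),"rows",k,"per row",(d/.4/k).round(4))
    if yaw is not None: print("rotvec/180 (tool)",((R.inv()*ori(yaw,lean)).as_rotvec()/np.pi).round(4))
def ori(yaw,lean): # tool z = -(driver dir); tool x forward
    c,s=np.cos(yaw),np.sin(yaw);z=np.array([c*np.sin(lean),s*np.sin(lean),-np.cos(lean)]);y=np.array([s,-c,0]);x=np.cross(y,z)
    return Ro.from_matrix(np.c_[x,y,z])
if __name__=="__main__":
    a=eval(sys.argv[1]);to(*a)
E
python3 plan.py "((.576,-.046,.34),0,0)"
```

```text
t 1.8 pos [ 0.1656 -0.5245  0.4048] F [-0.1  1.2 -0. ] w 0.0931 q [-1.47  0.26  1.54 -0.    1.35 -0.2 ]
tool shift m [ 0.5354 -0.3327  0.0647] rows 19 per row [ 0.0704 -0.0438  0.0085]
rotvec/180 (tool) [0.     0.     0.0973]
```

Emit:
jog_arm:
  motion:
    - {"tx": 0.07, "ty": -0.044, "fingers": 0.4}
    - {"tx": 0.07, "ty": -0.044}
    - {"tx": 0.07, "ty": -0.044}
    - {"tx": 0.07, "ty": -0.044}
    - {"tx": 0.07, "ty": -0.044}
    - {"tx": 0.07, "ty": -0.044}
    - {"tx": 0.07, "ty": -0.044}
    - {"tx": 0.07, "ty": -0.044}
    - {"tx": 0.07, "ty": -0.044}
    - {"tx": 0.07, "ty": -0.044}
    - {"tx": 0.07, "ty": -0.044}
    - {"tx": 0.07, "ty": -0.044}

```text
schema error: expected keys tx, ty, tz, rx, ry, rz, fingers
```

Emit:
jog_arm:
  motion:
    - {"tx": 0.07, "ty": -0.044}
    - {"tx": 0.07, "ty": -0.044}
    - {"tx": 0.07, "ty": -0.044}
    - {"tx": 0.07, "ty": -0.044}
    - {"tx": 0.07, "ty": -0.044}
    - {"tx": 0.07, "ty": -0.044}
    - {"tz": 0.03, "rz": 0.02}
    - {"tz": 0.03, "rz": 0.02}
    - {"tz": 0.03, "rz": 0.02}
    - {"tz": 0.03, "rz": 0.02}
    - {"tz": 0.03, "rz": 0.017}
    - {}

```text
schema error: expected keys tx, ty, tz, rx, ry, rz, fingers
```

```bash
python3 plan.py "((.576,-.046,.258),0,0)"
```

```text
t 1.8 pos [ 0.1656 -0.5245  0.4048] F [-0.1  1.2 -0. ] w 0.0931 q [-1.47  0.26  1.54 -0.    1.35 -0.2 ]
tool shift m [ 0.5354 -0.3327  0.1467] rows 19 per row [ 0.0704 -0.0438  0.0193]
rotvec/180 (tool) [0.     0.     0.0973]
```

Emit:
jog_arm:
  motion:
    - {"tx": 0.07, "ty": -0.044, "tz": 0, "rx": 0, "ry": 0, "rz": 0, "fingers": 0.4}
    - {"tx": 0.07, "ty": -0.044, "tz": 0, "rx": 0, "ry": 0, "rz": 0, "fingers": 0.4}
    - {"tx": 0.07, "ty": -0.044, "tz": 0, "rx": 0, "ry": 0, "rz": 0, "fingers": 0.4}
    - {"tx": 0.07, "ty": -0.044, "tz": 0, "rx": 0, "ry": 0, "rz": 0, "fingers": 0.4}
    - {"tx": 0.07, "ty": -0.044, "tz": 0, "rx": 0, "ry": 0, "rz": 0, "fingers": 0.4}
    - {"tx": 0.07, "ty": -0.044, "tz": 0, "rx": 0, "ry": 0, "rz": 0, "fingers": 0.4}
    - {"tx": 0.07, "ty": -0.044, "tz": 0, "rx": 0, "ry": 0, "rz": 0, "fingers": 0.4}
    - {"tx": 0.07, "ty": -0.044, "tz": 0, "rx": 0, "ry": 0, "rz": 0, "fingers": 0.4}
    - {"tx": 0.07, "ty": -0.044, "tz": 0, "rx": 0, "ry": 0, "rz": 0, "fingers": 0.4}
    - {"tx": 0.07, "ty": -0.044, "tz": 0, "rx": 0, "ry": 0, "rz": 0, "fingers": 0.4}
    - {"tx": 0.07, "ty": -0.044, "tz": 0, "rx": 0, "ry": 0, "rz": 0, "fingers": 0.4}
    - {"tx": 0.07, "ty": -0.044, "tz": 0, "rx": 0, "ry": 0, "rz": 0, "fingers": 0.4}

```text
clock: 2.8
ee_pos: [0.4232, -0.2204, 0.405]
orientation: [0.988, 0.152, 0.0, 0.0]
force: [0.3, -0.3, -1.0]
width: 0.0653
gripper_force: 0.0
```

Emit:
jog_arm:
  motion:
    - {"tx": 0.07, "ty": -0.044, "tz": 0, "rx": 0, "ry": 0, "rz": 0, "fingers": 0.4}
    - {"tx": 0.07, "ty": -0.044, "tz": 0, "rx": 0, "ry": 0, "rz": 0, "fingers": 0.4}
    - {"tx": 0.07, "ty": -0.044, "tz": 0, "rx": 0, "ry": 0, "rz": 0, "fingers": 0.4}
    - {"tx": 0.07, "ty": -0.044, "tz": 0, "rx": 0, "ry": 0, "rz": 0, "fingers": 0.4}
    - {"tx": 0.07, "ty": -0.044, "tz": 0, "rx": 0, "ry": 0, "rz": 0, "fingers": 0.4}
    - {"tx": 0.07, "ty": -0.044, "tz": 0, "rx": 0, "ry": 0, "rz": 0, "fingers": 0.4}
    - {"tx": 0, "ty": 0, "tz": 0.03, "rx": 0, "ry": 0, "rz": 0.02, "fingers": 0.4}
    - {"tx": 0, "ty": 0, "tz": 0.03, "rx": 0, "ry": 0, "rz": 0.02, "fingers": 0.4}
    - {"tx": 0, "ty": 0, "tz": 0.03, "rx": 0, "ry": 0, "rz": 0.02, "fingers": 0.4}
    - {"tx": 0, "ty": 0, "tz": 0.03, "rx": 0, "ry": 0, "rz": 0.02, "fingers": 0.4}
    - {"tx": 0, "ty": 0, "tz": 0.03, "rx": 0, "ry": 0, "rz": 0.017, "fingers": 0.4}
    - {"tx": 0, "ty": 0, "tz": 0, "rx": 0, "ry": 0, "rz": 0, "fingers": 0.4}

```text
clock: 3.8
ee_pos: [0.5501, -0.0703, 0.3423]
orientation: [1.0, -0.0, -0.002, -0.001]
force: [-1.4, 0.5, -1.2]
width: 0.0652
gripper_force: 0.0
```

```bash
python3 plan.py "((.576,-.046,.258),0,0)"
```

```text
t 3.8 pos [ 0.5501 -0.0703  0.3423] F [-1.4  0.5 -1.2] w 0.0652 q [-0.33  0.32  1.61  0.    1.22  1.24]
tool shift m [ 0.0262 -0.0242  0.0843] rows 3 per row [ 0.0218 -0.0202  0.0702]
rotvec/180 (tool) [-0.0005  0.0014 -0.0002]
```

Emit:
jog_arm:
  motion:
    - {"tx": 0.033, "ty": -0.03, "tz": 0, "rx": 0, "ry": 0, "rz": 0, "fingers": 0.4}
    - {"tx": 0.033, "ty": -0.03, "tz": 0.0, "rx": 0, "ry": 0, "rz": 0, "fingers": 0.4}
    - {"tx": 0, "ty": 0, "tz": 0.05, "rx": 0, "ry": 0, "rz": 0, "fingers": 0.4}
    - {"tx": 0, "ty": 0, "tz": 0.05, "rx": 0, "ry": 0, "rz": 0, "fingers": 0.4}
    - {"tx": 0, "ty": 0, "tz": 0.05, "rx": 0, "ry": 0, "rz": 0, "fingers": 0.4}
    - {"tx": 0, "ty": 0, "tz": 0.04, "rx": 0, "ry": 0, "rz": 0, "fingers": 0.4}
    - {"tx": 0, "ty": 0, "tz": 0.02, "rx": 0, "ry": 0, "rz": 0, "fingers": 0.4}
    - {"tx": 0, "ty": 0, "tz": 0, "rx": 0, "ry": 0, "rz": 0, "fingers": 0.4}

```text
clock: 4.47
ee_pos: [0.5768, -0.0466, 0.2593]
orientation: [1.0, 0.001, -0.002, -0.0]
force: [0.1, 0.0, 0.8]
width: 0.065
gripper_force: 0.0
```

```bash
python3 - <<'E'
from h import *
from plan import to
to((.576,-.046,.258),0,0)
o=[]
for c,(x0,y0,x1,y1) in(("scene",(235,165,305,245)),("top",(235,150,305,230))):
    o.append(cv2.resize(cam(c)["color"][y0:y1,x0:x1],(390,446),interpolation=cv2.INTER_CUBIC)[:,:,::-1])
cv2.imwrite("pics/k.png",np.hstack(o))
E
```

```text
t 4.47 pos [ 0.5768 -0.0466  0.2593] F [0.1 0.  0.8] w 0.065 q [-0.27  0.44  1.65  0.    1.05  1.3 ]
tool shift m [-0.0008 -0.0006  0.0014] rows 1 per row [-0.0019 -0.0014  0.0034]
rotvec/180 (tool) [-0.0003  0.001   0.0007]
```

View pics/k.png

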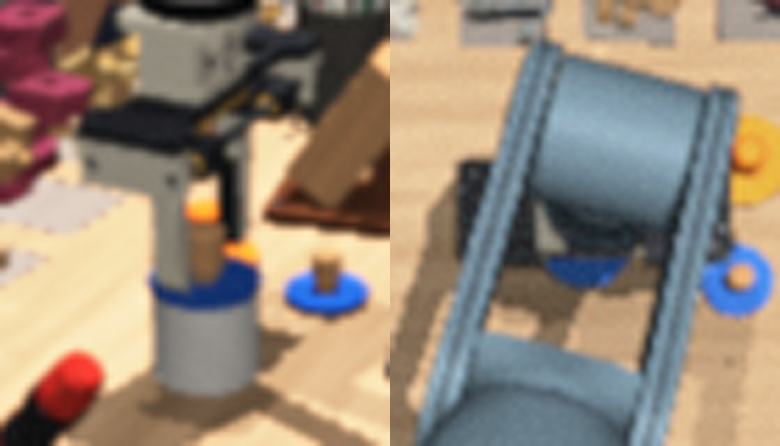

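The knob stands between the fingers, around crop pixel (205,250). I'll close with 15 N and then lift.

Emit:
jog_arm:
  motion:
    - {"tx": 0, "ty": 0, "tz": 0.003, "rx": 0, "ry": 0, "rz": 0, "fingers": -0.6}
    - {"tx": 0, "ty": 0, "tz": 0, "rx": 0, "ry": 0, "rz": 0, "fingers": -0.6}
    - {"tx": 0, "ty": 0, "tz": 0, "rx": 0, "ry": 0, "rz": 0, "fingers": -0.6}
    - {"tx": 0, "ty": 0, "tz": 0, "rx": 0, "ry": 0, "rz": 0, "fingers": -0.6}
    - {"tx": 0, "ty": 0, "tz": 0, "rx": 0, "ry": 0, "rz": 0, "fingers": -0.6}
    - {"tx": 0, "ty": 0, "tz": 0, "rx": 0, "ry": 0, "rz": 0, "fingers": -0.6}
  newtons: 15

```text
clock: 5.07
ee_pos: [0.5773, -0.0466, 0.2598]
orientation: [1.0, 0.001, 0.0, 0.0]
force: [-0.8, -0.1, -0.5]
width: 0.0299
gripper_force: 0.0
```

```bash
python3 plan.py "((.576,-.046,.30),0,0)"
```

```text
t 5.07 pos [ 0.5773 -0.0466  0.2598] F [-0.8 -0.1 -0.5] w 0.0299 q [-0.27  0.44  1.65 -0.    1.05  1.3 ]
tool shift m [-0.0012 -0.0006 -0.0402] rows 2 per row [-0.0016 -0.0008 -0.0502]
rotvec/180 (tool) [ 0.     -0.0001  0.0004]
```

Emit:
jog_arm:
  motion:
    - {"tx": 0, "ty": 0, "tz": 0, "rx": 0, "ry": 0, "rz": 0, "fingers": -0.8}
    - {"tx": 0, "ty": 0, "tz": 0, "rx": 0, "ry": 0, "rz": 0, "fingers": -0.8}
    - {"tx": 0, "ty": 0, "tz": 0, "rx": 0, "ry": 0, "rz": 0, "fingers": -0.8}
    - {"tx": 0, "ty": 0, "tz": -0.02, "rx": 0, "ry": 0, "rz": 0, "fingers": -0.8}
    - {"tx": 0, "ty": 0, "tz": -0.03, "rx": 0, "ry": 0, "rz": 0, "fingers": -0.8}
    - {"tx": 0, "ty": 0, "tz": -0.05, "rx": 0, "ry": 0, "rz": 0, "fingers": -0.8}
    - {"tx": 0, "ty": 0, "tz": -0.05, "rx": 0, "ry": 0, "rz": 0, "fingers": -0.8}

```text
clock: 5.65
ee_pos: [0.5769, -0.0465, 0.3198]
orientation: [1.0, 0.001, -0.001, -0.0]
force: [1.2, 0.1, -1.4]
width: 0.0255
gripper_force: 15.0
```

```bash
python3 plan.py "((.57,.10,.32),0,0)"
```

```text
t 5.65 pos [ 0.5769 -0.0465  0.3198] F [ 1.2  0.1 -1.4] w 0.0255 q [-0.27  0.38  1.58  0.    1.18  1.3 ]
tool shift m [-6.700e-03 -1.465e-01 -1.000e-04] rows 5 per row [-0.0034 -0.0733 -0.    ]
rotvec/180 (tool) [-0.0002  0.0007  0.0003]
```

Emit:
jog_arm:
  motion:
    - {"tx": -0.003, "ty": -0.073, "tz": 0, "rx": 0, "ry": 0, "rz": 0, "fingers": -0.8}
    - {"tx": -0.003, "ty": -0.073, "tz": 0, "rx": 0, "ry": 0, "rz": 0, "fingers": -0.8}
    - {"tx": -0.003, "ty": -0.073, "tz": 0, "rx": 0, "ry": 0, "rz": 0, "fingers": -0.8}
    - {"tx": -0.003, "ty": -0.073, "tz": 0, "rx": 0, "ry": 0, "rz": 0, "fingers": -0.8}
    - {"tx": -0.003, "ty": -0.073, "tz": 0, "rx": 0, "ry": 0, "rz": 0, "fingers": -0.8}
    - {"tx": 0, "ty": 0, "tz": 0.06, "rx": 0, "ry": 0, "rz": 0, "fingers": -0.8}
    - {"tx": 0, "ty": 0, "tz": 0.06, "rx": 0, "ry": 0, "rz": 0, "fingers": -0.8}
    - {"tx": 0, "ty": 0, "tz": 0.06, "rx": 0, "ry": 0, "rz": 0, "fingers": -0.8}
    - {"tx": 0, "ty": 0, "tz": 0.05, "rx": 0, "ry": 0, "rz": 0, "fingers": -0.8}
    - {"tx": 0, "ty": 0, "tz": 0.03, "rx": 0, "ry": 0, "rz": 0, "fingers": -0.8}
    - {"tx": 0, "ty": 0, "tz": 0.01, "rx": 0, "ry": 0, "rz": 0, "fingers": -0.8}
    - {"tx": 0, "ty": 0, "tz": 0, "rx": 0, "ry": 0, "rz": 0, "fingers": -0.8}

```text
clock: 6.65
ee_pos: [0.5707, 0.0994, 0.2106]
orientation: [1.0, 0.001, -0.001, -0.0]
force: [0.0, -0.0, 0.2]
width: 0.0256
gripper_force: 15.0
```

```bash
python3 plan.py "((.57,.10,.206),0,0)"
```

```text
t 6.65 pos [0.5707 0.0994 0.2106] F [ 0.  -0.   0.2] w 0.0256 q [-0.02  0.51  1.69  0.    0.95  1.55]
tool shift m [-0.0007 -0.0006  0.0046] rows 1 per row [-0.0016 -0.0015  0.0115]
rotvec/180 (tool) [-0.      0.0008  0.0003]
```

Emit:
jog_arm:
  motion:
    - {"tx": 0, "ty": 0, "tz": 0.005, "rx": 0, "ry": 0, "rz": 0, "fingers": -0.8}
    - {"tx": 0, "ty": 0, "tz": 0.004, "rx": 0, "ry": 0, "rz": 0, "fingers": -0.8}
    - {"tx": 0, "ty": 0, "tz": 0.002, "rx": 0, "ry": 0, "rz": 0, "fingers": -0.8}
    - {"tx": 0, "ty": 0, "tz": 0, "rx": 0, "ry": 0, "rz": 0, "fingers": -0.8}
    - {"tx": 0, "ty": 0, "tz": 0, "rx": 0, "ry": 0, "rz": 0, "fingers": -0.8}

```text
clock: 7.07
ee_pos: [0.5712, 0.0994, 0.2078]
orientation: [1.0, 0.001, 0.001, -0.0]
force: [-1.0, -0.1, -1.6]
width: 0.0255
gripper_force: 15.0
```

Emit:
jog_arm:
  motion:
    - {"tx": 0, "ty": 0, "tz": 0.003, "rx": 0, "ry": 0, "rz": 0, "fingers": -0.8}
    - {"tx": 0, "ty": 0, "tz": 0, "rx": 0, "ry": 0, "rz": 0, "fingers": -0.8}
    - {"tx": 0, "ty": 0, "tz": 0, "rx": 0, "ry": 0, "rz": 0, "fingers": -0.8}

```text
clock: 7.32
ee_pos: [0.571, 0.0994, 0.206]
orientation: [1.0, 0.001, 0.0, -0.0]
force: [0.4, 0.9, -1.6]
width: 0.0256
gripper_force: 15.0
```

Emit:
jog_arm:
  motion:
    - {"tx": 0, "ty": 0, "tz": 0.002, "rx": 0, "ry": 0, "rz": 0, "fingers": -0.8}
    - {"tx": 0, "ty": 0, "tz": 0, "rx": 0, "ry": 0, "rz": 0, "fingers": -0.8}

```text
clock: 7.48
ee_pos: [0.5711, 0.0994, 0.2057]
orientation: [1.0, 0.001, 0.0, 0.0]
force: [-2.2, -0.8, 4.5]
width: 0.0259
gripper_force: 15.0
```

Contact is felt at 0.2057 as expected. I'll release and rise.

Emit:
jog_arm:
  motion:
    - {"tx": 0, "ty": 0, "tz": 0, "rx": 0, "ry": 0, "rz": 0, "fingers": 0.3}
    - {"tx": 0, "ty": 0, "tz": 0, "rx": 0, "ry": 0, "rz": 0, "fingers": 0.3}
    - {"tx": 0, "ty": 0, "tz": 0, "rx": 0, "ry": 0, "rz": 0, "fingers": 0.3}
    - {"tx": 0, "ty": 0, "tz": 0, "rx": 0, "ry": 0, "rz": 0, "fingers": 0.3}
    - {"tx": 0, "ty": 0, "tz": -0.04, "rx": 0, "ry": 0, "rz": 0, "fingers": 0.3}
    - {"tx": 0, "ty": 0, "tz": -0.08, "rx": 0, "ry": 0, "rz": 0, "fingers": 0.3}
    - {"tx": 0, "ty": 0, "tz": -0.09, "rx": 0, "ry": 0, "rz": 0, "fingers": 0.3}
    - {"tx": 0, "ty": 0, "tz": -0.09, "rx": 0, "ry": 0, "rz": 0, "fingers": 0.3}
    - {"tx": 0, "ty": 0, "tz": -0.09, "rx": 0, "ry": 0, "rz": 0, "fingers": 0.3}
    - {"tx": 0, "ty": 0, "tz": -0.09, "rx": 0, "ry": 0, "rz": 0, "fingers": 0.3}
    - {"tx": 0, "ty": 0, "tz": 0, "rx": 0, "ry": 0, "rz": 0, "fingers": 0.3}

```text
clock: 8.4
ee_pos: [0.5725, 0.0995, 0.4054]
orientation: [1.0, 0.001, 0.007, 0.0]
force: [0.9, -0.5, 0.5]
width: 0.0605
gripper_force: 0.0
```

```bash
python3 - <<'E'
from plan import *
w,l=-.12,.62
d=np.array([-np.cos(w)*np.sin(l),-np.sin(w)*np.sin(l),np.cos(l)]);m=np.array([.523,.2748,.112])
for s in(.055,.17): print(s,(m+(s+.167)*d).round(4))
pre=m+(.167+.17)*d
to(pre,w,l)
# after rotating, check tool-frame shift
p=bot.observe()["ee_pos"];print("post-rot shift",ori(w,l).inv().apply(pre-p).round(4))
E
```

```text
0.055 [0.3949 0.2902 0.2927]
0.17 [0.3286 0.2982 0.3863]
t 8.4 pos [0.5725 0.0995 0.4054] F [ 0.9 -0.5  0.5] w 0.0605 q [-0.02  0.31  1.46  0.    1.35  1.55]
tool shift m [-0.2439 -0.1991  0.0157] rows 10 per row [-0.061  -0.0498  0.0039]
rotvec/180 (tool) [-0.0121  0.1927  0.0373]
post-rot shift [-0.2276 -0.1681 -0.139 ]
```

Emit:
jog_arm:
  motion:
    - {"tx": -0.061, "ty": -0.05, "tz": 0, "rx": 0, "ry": 0, "rz": 0, "fingers": 0.4}
    - {"tx": -0.061, "ty": -0.05, "tz": 0, "rx": 0, "ry": 0, "rz": 0, "fingers": 0.4}
    - {"tx": -0.061, "ty": -0.05, "tz": 0, "rx": 0, "ry": 0, "rz": 0, "fingers": 0.4}
    - {"tx": -0.061, "ty": -0.05, "tz": 0, "rx": 0, "ry": 0, "rz": 0, "fingers": 0.4}
    - {"tx": -0.061, "ty": -0.05, "tz": 0, "rx": 0, "ry": 0, "rz": 0, "fingers": 0.4}
    - {"tx": -0.061, "ty": -0.05, "tz": 0, "rx": 0, "ry": 0, "rz": 0, "fingers": 0.4}
    - {"tx": -0.061, "ty": -0.05, "tz": 0, "rx": 0, "ry": 0, "rz": 0, "fingers": 0.4}
    - {"tx": -0.061, "ty": -0.05, "tz": 0, "rx": 0, "ry": 0, "rz": 0, "fingers": 0.4}
    - {"tx": -0.061, "ty": -0.05, "tz": 0, "rx": 0, "ry": 0, "rz": 0, "fingers": 0.4}
    - {"tx": -0.061, "ty": -0.05, "tz": 0, "rx": 0, "ry": 0, "rz": 0, "fingers": 0.4}
    - {"tx": 0, "ty": 0, "tz": 0, "rx": 0, "ry": 0, "rz": 0, "fingers": 0.4}

```text
clock: 9.32
ee_pos: [0.3229, 0.3012, 0.397]
orientation: [1.0, 0.002, -0.001, -0.001]
force: [0.2, -1.2, -0.0]
width: 0.0652
gripper_force: 0.0
```

Emit:
jog_arm:
  motion:
    - {"tx": 0, "ty": 0, "tz": 0, "rx": -0.002, "ry": 0.032, "rz": 0.006, "fingers": 0.4}
    - {"tx": 0, "ty": 0, "tz": 0, "rx": -0.002, "ry": 0.032, "rz": 0.006, "fingers": 0.4}
    - {"tx": 0, "ty": 0, "tz": 0, "rx": -0.002, "ry": 0.032, "rz": 0.006, "fingers": 0.4}
    - {"tx": 0, "ty": 0, "tz": 0, "rx": -0.002, "ry": 0.032, "rz": 0.006, "fingers": 0.4}
    - {"tx": 0, "ty": 0, "tz": 0, "rx": -0.002, "ry": 0.032, "rz": 0.006, "fingers": 0.4}
    - {"tx": 0, "ty": 0, "tz": 0, "rx": -0.002, "ry": 0.032, "rz": 0.006, "fingers": 0.4}
    - {"tx": 0, "ty": 0, "tz": 0, "rx": 0, "ry": 0, "rz": 0, "fingers": 0.4}

```text
clock: 9.9
ee_pos: [0.3262, 0.2989, 0.3966]
orientation: [0.953, -0.054, 0.299, 0.019]
force: [-0.7, 1.2, 0.0]
width: 0.0653
gripper_force: 0.0
```

```bash
python3 - <<'E'
from h import *
from plan import to
to((.3286,.2982,.3863),-.12,.62)
print([(np.round(r["centre"],1).tolist(),round(r["p"],2)) for r in bot.spot_point("lid","top")])
X=atz("top",(0,0),0)
o=[]
for c,(x0,y0,x1,y1) in(("scene",(205,165,285,265)),("top",(165,160,285,310))):
    o.append(cv2.resize(cam(c)["color"][y0:y1,x0:x1],(400,500),interpolation=cv2.INTER_CUBIC)[:,:,::-1])
cv2.imwrite("pics/d.png",np.hstack(o))
E
```

```text
t 9.9 pos [0.3262 0.2989 0.3966] F [-0.7  1.2  0. ] w 0.0653 q [ 0.65 -0.01  1.96 -0.57  0.82  2.66]
tool shift m [-0.0039  0.0004  0.0099] rows 1 per row [-0.0096  0.0009  0.0248]
rotvec/180 (tool) [-0.      0.0039  0.0019]
[([297.8, 182.3], 0.67), ([296.4, 197.2], 0.55)]
```

View pics/d.png

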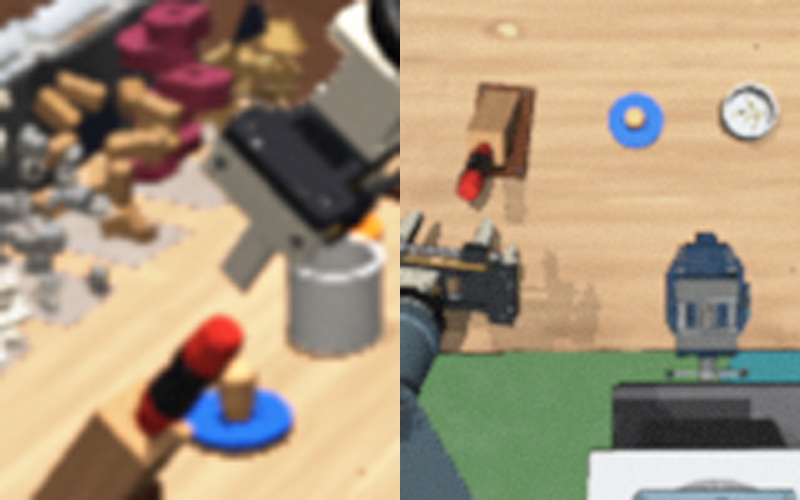

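The lid lies flat on bare worktop at crop (635,118), the pot is open at (748,112), and the gripper is lined up with the driver's axis. I'll advance over the handle.

Emit:
jog_arm:
  motion:
    - {"tx": -0.01, "ty": 0.001, "tz": 0, "rx": 0, "ry": 0.004, "rz": 0.002, "fingers": 0.5}
    - {"tx": 0, "ty": 0, "tz": 0.05, "rx": 0, "ry": 0, "rz": 0, "fingers": 0.5}
    - {"tx": 0, "ty": 0, "tz": 0.05, "rx": 0, "ry": 0, "rz": 0, "fingers": 0.5}
    - {"tx": 0, "ty": 0, "tz": 0.05, "rx": 0, "ry": 0, "rz": 0, "fingers": 0.5}
    - {"tx": 0, "ty": 0, "tz": 0.05, "rx": 0, "ry": 0, "rz": 0, "fingers": 0.5}
    - {"tx": 0, "ty": 0, "tz": 0.05, "rx": 0, "ry": 0, "rz": 0, "fingers": 0.5}
    - {"tx": 0, "ty": 0, "tz": 0.04, "rx": 0, "ry": 0, "rz": 0, "fingers": 0.5}
    - {"tx": 0, "ty": 0, "tz": 0.02, "rx": 0, "ry": 0, "rz": 0, "fingers": 0.5}
    - {"tx": 0, "ty": 0, "tz": 0, "rx": 0, "ry": 0, "rz": 0, "fingers": 0.5}

```text
clock: 10.8
ee_pos: [0.3958, 0.2898, 0.2922]
orientation: [0.952, -0.059, 0.301, 0.019]
force: [-0.1, -0.6, 0.2]
width: 0.0697
gripper_force: 0.0
```

```bash
python3 - <<'E'
from h import *
from plan import to
to((.3949,.2902,.2927),-.12,.62)
o=[]
for c,(x0,y0,x1,y1) in(("scene",(205,185,275,285)),("top",(165,175,215,245))):
    o.append(cv2.resize(cam(c)["color"][y0:y1,x0:x1],(385,550),interpolation=cv2.INTER_CUBIC)[:,:,::-1])
cv2.imwrite("pics/g.png",np.hstack(o))
E
```

```text
t 10.8 pos [0.3958 0.2898 0.2922] F [-0.1 -0.6  0.2] w 0.0697 q [ 0.54  0.2   2.03 -0.76  0.54  2.81]
tool shift m [-0.0005 -0.0003 -0.0009] rows 1 per row [-0.0013 -0.0008 -0.0023]
rotvec/180 (tool) [ 0.0009  0.0021 -0.0009]
```

View pics/g.png

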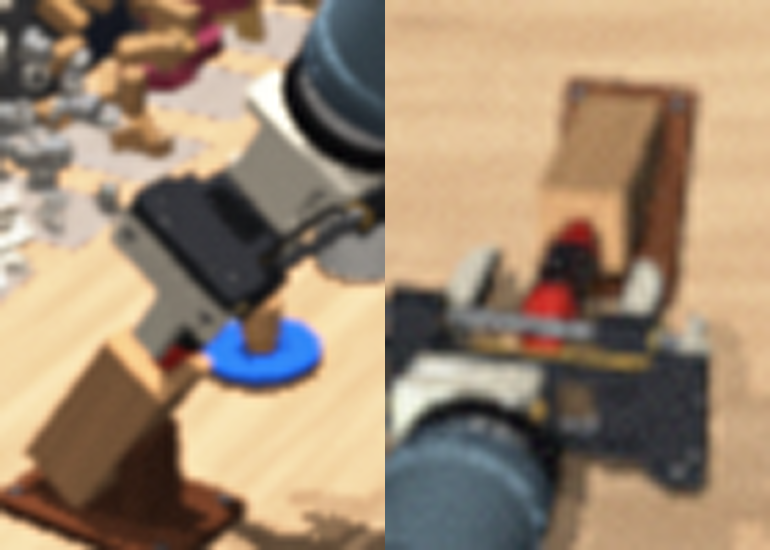

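The handle sits between the fingers, near their middle at (560,265) in the right-hand crop. I'll close gently.

Emit:
jog_arm:
  motion:
    - {"tx": 0, "ty": 0, "tz": 0, "rx": 0, "ry": 0, "rz": 0, "fingers": -0.8}
    - {"tx": 0, "ty": 0, "tz": 0, "rx": 0, "ry": 0, "rz": 0, "fingers": -0.8}
    - {"tx": 0, "ty": 0, "tz": 0, "rx": 0, "ry": 0, "rz": 0, "fingers": -0.8}
    - {"tx": 0, "ty": 0, "tz": 0, "rx": 0, "ry": 0, "rz": 0, "fingers": -0.8}
    - {"tx": 0, "ty": 0, "tz": 0, "rx": 0, "ry": 0, "rz": 0, "fingers": -0.8}
    - {"tx": 0, "ty": 0, "tz": 0, "rx": 0, "ry": 0, "rz": 0, "fingers": -0.8}
    - {"tx": 0, "ty": 0, "tz": 0, "rx": 0, "ry": 0, "rz": 0, "fingers": -0.8}
    - {"tx": 0, "ty": 0, "tz": 0, "rx": 0, "ry": 0, "rz": 0, "fingers": -0.8}
    - {"tx": 0, "ty": 0, "tz": 0, "rx": 0, "ry": 0, "rz": 0, "fingers": -0.8}
  newtons: 12

```text
clock: 11.65
ee_pos: [0.3947, 0.2907, 0.2939]
orientation: [0.951, -0.058, 0.303, 0.018]
force: [-2.0, 0.6, 2.1]
width: 0.0299
gripper_force: 12.0
```

```bash
python3 -c "
from plan import *;s=bot.observe();R=Ro.from_quat(s['orientation']).inv();print(s['width'],s['gripper_force'],R.apply(s['force']),R.apply(s['ft_torque']))"
```

```text
0.029887263890425834 11.984164863824844 [-0.48240729 -0.34251211 -2.94220764] [ 0.16037648 -0.47363406  0.00977868]
```

Emit:
jog_arm:
  motion:
    - {"tx": 0, "ty": 0, "tz": 0, "rx": 0, "ry": 0, "rz": 0, "fingers": -0.8}
    - {"tx": 0, "ty": 0, "tz": 0, "rx": 0, "ry": 0, "rz": 0, "fingers": -0.8}
    - {"tx": 0, "ty": 0, "tz": -0.02, "rx": 0, "ry": 0, "rz": 0, "fingers": -0.8}
    - {"tx": 0, "ty": 0, "tz": -0.03, "rx": 0, "ry": 0, "rz": 0, "fingers": -0.8}
    - {"tx": 0, "ty": 0, "tz": 0, "rx": 0, "ry": 0, "rz": 0, "fingers": -0.8}
  newtons: 35

```text
clock: 12.07
ee_pos: [0.3823, 0.2921, 0.3115]
orientation: [0.951, -0.058, 0.303, 0.017]
force: [-1.2, 0.6, -1.5]
width: 0.0302
gripper_force: 35.0
```

```bash
python3 -c "
from plan import *;s=bot.observe();R=Ro.from_quat(s['orientation']).inv();print(s['width'],s['gripper_force'],R.apply(s['force']),R.apply(s['ft_torque']))"
```

```text
0.03020224924523816 34.97765779495239 [-1.88889688 -0.42774865  0.52188574] [ 0.18492833 -0.61606881  0.04141112]
```

Emit:
jog_arm:
  motion:
    - {"tx": 0, "ty": 0, "tz": -0.04, "rx": 0, "ry": 0, "rz": 0, "fingers": -0.8}
    - {"tx": 0, "ty": 0, "tz": -0.04, "rx": 0, "ry": 0, "rz": 0, "fingers": -0.8}
    - {"tx": 0, "ty": 0, "tz": -0.04, "rx": 0, "ry": 0, "rz": 0, "fingers": -0.8}
    - {"tx": 0, "ty": 0, "tz": -0.04, "rx": 0, "ry": 0, "rz": 0, "fingers": -0.8}
    - {"tx": 0, "ty": 0, "tz": -0.04, "rx": 0, "ry": 0, "rz": 0, "fingers": -0.8}
    - {"tx": 0, "ty": 0, "tz": -0.04, "rx": 0, "ry": 0, "rz": 0, "fingers": -0.8}
    - {"tx": 0, "ty": 0, "tz": -0.04, "rx": 0, "ry": 0, "rz": 0, "fingers": -0.8}
    - {"tx": 0, "ty": 0, "tz": 0, "rx": 0, "ry": 0, "rz": 0, "fingers": -0.8}

```text
clock: 12.73
ee_pos: [0.3178, 0.2998, 0.4038]
orientation: [0.951, -0.058, 0.304, 0.017]
force: [1.1, 0.4, -0.7]
width: 0.0302
gripper_force: 35.0
```

```bash
python3 plan.py "((.3286,.2982,.46),0,0)"
```

```text
t 12.73 pos [0.3178 0.2998 0.4038] F [ 1.1  0.4 -0.7] w 0.0302 q [ 0.67 -0.03  1.96 -0.59  0.84  2.68]
tool shift m [ 0.0415  0.0001 -0.0394] rows 2 per row [ 0.0519  0.0001 -0.0492]
rotvec/180 (tool) [ 0.0107 -0.1969 -0.0375]
```

Emit:
jog_arm:
  motion:
    - {"tx": 0.039, "ty": 0, "tz": -0.054, "rx": 0, "ry": 0, "rz": 0, "fingers": -0.8}
    - {"tx": 0.039, "ty": 0, "tz": -0.054, "rx": 0, "ry": 0, "rz": 0, "fingers": -0.8}
    - {"tx": 0.039, "ty": 0, "tz": -0.054, "rx": 0, "ry": 0, "rz": 0, "fingers": -0.8}
    - {"tx": 0, "ty": 0, "tz": 0, "rx": 0.0014, "ry": -0.0246, "rz": -0.0047, "fingers": -0.8}
    - {"tx": 0, "ty": 0, "tz": 0, "rx": 0.0014, "ry": -0.0246, "rz": -0.0047, "fingers": -0.8}
    - {"tx": 0, "ty": 0, "tz": 0, "rx": 0.0014, "ry": -0.0246, "rz": -0.0047, "fingers": -0.8}
    - {"tx": 0, "ty": 0, "tz": 0, "rx": 0.0014, "ry": -0.0246, "rz": -0.0047, "fingers": -0.8}
    - {"tx": 0, "ty": 0, "tz": 0, "rx": 0.0014, "ry": -0.0246, "rz": -0.0047, "fingers": -0.8}
    - {"tx": 0, "ty": 0, "tz": 0, "rx": 0.0014, "ry": -0.0246, "rz": -0.0047, "fingers": -0.8}
    - {"tx": 0, "ty": 0, "tz": 0, "rx": 0.0014, "ry": -0.0246, "rz": -0.0047, "fingers": -0.8}
    - {"tx": 0, "ty": 0, "tz": 0, "rx": 0.0014, "ry": -0.0246, "rz": -0.0047, "fingers": -0.8}
    - {"tx": 0, "ty": 0, "tz": 0, "rx": 0, "ry": 0, "rz": 0, "fingers": -0.8}

```text
clock: 13.73
ee_pos: [0.3205, 0.2991, 0.4801]
orientation: [1.0, -0.001, -0.004, 0.001]
force: [-0.4, -0.2, -1.0]
width: 0.0299
gripper_force: 35.0
```

```bash
python3 plan.py "((.576,-.046,.46),0,0)"
```

```text
t 13.73 pos [0.3205 0.2991 0.4801] F [-0.4 -0.2 -1. ] w 0.0299 q [0.49 0.01 1.64 0.   1.5  2.07]
tool shift m [0.2561 0.3447 0.0189] rows 13 per row [0.0493 0.0663 0.0036]
rotvec/180 (tool) [ 0.0006  0.0024 -0.0005]
```

Emit:
jog_arm:
  motion:
    - {"tx": 0.049, "ty": 0.066, "tz": 0, "rx": 0, "ry": 0, "rz": 0, "fingers": -0.8}
    - {"tx": 0.049, "ty": 0.066, "tz": 0, "rx": 0, "ry": 0, "rz": 0, "fingers": -0.8}
    - {"tx": 0.049, "ty": 0.066, "tz": 0, "rx": 0, "ry": 0, "rz": 0, "fingers": -0.8}
    - {"tx": 0.049, "ty": 0.066, "tz": 0, "rx": 0, "ry": 0, "rz": 0, "fingers": -0.8}
    - {"tx": 0.049, "ty": 0.066, "tz": 0, "rx": 0, "ry": 0, "rz": 0, "fingers": -0.8}
    - {"tx": 0.049, "ty": 0.066, "tz": 0, "rx": 0, "ry": 0, "rz": 0, "fingers": -0.8}
    - {"tx": 0.049, "ty": 0.066, "tz": 0, "rx": 0, "ry": 0, "rz": 0, "fingers": -0.8}
    - {"tx": 0.049, "ty": 0.066, "tz": 0, "rx": 0, "ry": 0, "rz": 0, "fingers": -0.8}
    - {"tx": 0.049, "ty": 0.066, "tz": 0, "rx": 0, "ry": 0, "rz": 0, "fingers": -0.8}
    - {"tx": 0.049, "ty": 0.066, "tz": 0, "rx": 0, "ry": 0, "rz": 0, "fingers": -0.8}
    - {"tx": 0.049, "ty": 0.066, "tz": 0, "rx": 0, "ry": 0, "rz": 0, "fingers": -0.8}
    - {"tx": 0.049, "ty": 0.066, "tz": 0, "rx": 0, "ry": 0, "rz": 0, "fingers": -0.8}

```text
clock: 14.73
ee_pos: [0.5554, -0.019, 0.4804]
orientation: [1.0, -0.001, -0.001, 0.001]
force: [-0.5, 1.0, -1.3]
width: 0.0301
gripper_force: 35.0
```

Emit:
jog_arm:
  motion:
    - {"tx": 0.05, "ty": 0.066, "tz": 0, "rx": 0, "ry": 0.002, "rz": 0, "fingers": -0.8}
    - {"tx": 0, "ty": 0, "tz": 0.02, "rx": 0, "ry": 0, "rz": 0, "fingers": -0.8}
    - {"tx": 0, "ty": 0, "tz": 0.02, "rx": 0, "ry": 0, "rz": 0, "fingers": -0.8}
    - {"tx": 0, "ty": 0, "tz": 0, "rx": 0, "ry": 0, "rz": 0, "fingers": -0.8}
    - {"tx": 0, "ty": 0, "tz": 0, "rx": 0, "ry": 0, "rz": 0, "fingers": -0.8}

```text
clock: 15.15
ee_pos: [0.5741, -0.0429, 0.4641]
orientation: [1.0, 0.0, 0.001, 0.0]
force: [-0.1, 0.1, -0.5]
width: 0.0301
gripper_force: 35.0
```

```bash
python3 - <<'E'
from h import *
from plan import to
to((.576,-.046,.366),0,0)
for c in("scene","top"):
    for t in("red_driver_tip","red_driver_butt","pot_mouth","stand_a_mouth"):
        print(c,t,[(np.round(r["centre"],1).tolist(),round(r["p"],2)) for r in bot.spot_point(t,c)])
s=bot.observe();tip=s["ee_pos"]-[0,0,.332];print("pred tip",proj("scene",tip),proj("top",tip),"mouth",proj("scene",(.576,-.046,.06)),proj("top",(.576,-.046,.06)))
o=[]
for c,(x0,y0,x1,y1) in(("scene",(235,155,307,245)),("top",(235,150,307,240))):
    o.append(cv2.resize(cam(c)["color"][y0:y1,x0:x1],(400,500),interpolation=cv2.INTER_CUBIC)[:,:,::-1])
cv2.imwrite("pics/t.png",np.hstack(o))
E
```

```text
t 15.15 pos [ 0.5741 -0.0429  0.4641] F [-0.1  0.1 -0.5] w 0.0301 q [-0.27  0.27  1.37 -0.    1.49  1.3 ]
tool shift m [0.0017 0.003  0.0981] rows 3 per row [0.0014 0.0025 0.0817]
rotvec/180 (tool) [ 0.0002 -0.0006  0.0001]
scene red_driver_tip []
scene red_driver_butt []
scene pot_mouth [([268.6, 215.6], 0.57)]
scene stand_a_mouth [([238.0, 249.5], 0.88), ([232.0, 252.5], 0.51)]
top red_driver_tip []
top red_driver_butt [([181.8, 219.7], 0.66)]
top pot_mouth [([266.9, 191.5], 0.67)]
top stand_a_mouth [([187.8, 203.1], 0.92), ([142.5, 187.6], 0.61)]
pred tip [271.1904649  196.85798414] [269.49035792 190.96574794] mouth [271.47001131 215.85394735] [269.29756522 193.14969909]
```

View pics/t.png

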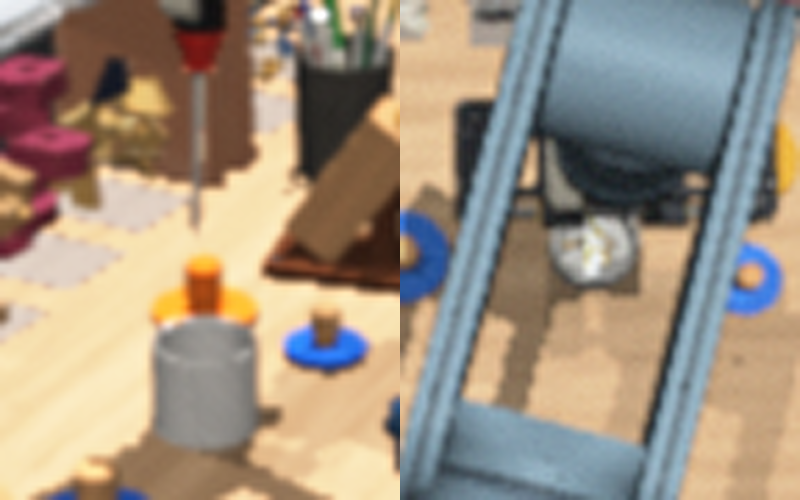

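The tip shows at crop (195,230), which is about image (269.7,196), slightly left of the prediction. I'll measure the shaft's tilt.

```bash
python3 - <<'E'
from h import *
from plan import *
g=cv2.cvtColor(cam("scene")["color"],cv2.COLOR_RGB2HSV).astype(float)
s=bot.observe();p=s["ee_pos"]
d=Ro.from_quat(s["orientation"]).as_matrix()[:,2]
S=g[...,1]  # metal grey: low saturation
for r in range(166,200,2):
    w=np.clip(np.median(S[r,262:280])-S[r,264:277],0,None) 
    z=np.linspace(.30,.60,301);q=np.array([proj("scene",p+d*k) for k in z-.1]);
    u=np.interp(r,q[:,1],q[:,0])
    print(r,round((w*np.arange(264,277)).sum()/w.sum(),2),w.max().round(),"pred",u.round(2),S[r,264:277].astype(int).tolist())
# pot mouth fit: rim ring; grey mask of pot in scene
a=[proj("scene",(.576+dx,-.046,.10)) for dx in(0,.01)];print("px per 10mm x",a[1]-a[0])
E
```

```text
166 272.25 5.0 pred 270.58 [135, 132, 131, 152, 191, 207, 214, 206, 196, 158, 132, 130, 129]
168 271.13 32.0 pred 270.6 [131, 131, 134, 137, 143, 126, 99, 115, 136, 132, 124, 128, 127]
170 270.22 90.0 pred 270.62 [137, 133, 127, 133, 125, 87, 40, 59, 109, 133, 129, 133, 132]
172 270.34 89.0 pred 270.64 [139, 138, 132, 135, 129, 86, 41, 61, 112, 132, 127, 129, 132]
174 270.38 88.0 pred 270.66 [140, 139, 134, 133, 126, 87, 41, 61, 109, 126, 124, 129, 130]
176 270.27 87.0 pred 270.68 [134, 134, 133, 136, 127, 89, 42, 63, 111, 132, 131, 131, 129]
178 270.36 90.0 pred 270.7 [133, 132, 135, 134, 127, 87, 40, 61, 110, 132, 130, 131, 127]
180 270.13 80.0 pred 270.72 [132, 132, 130, 133, 125, 84, 51, 74, 114, 134, 133, 131, 133]
182 269.66 68.0 pred 270.74 [114, 122, 128, 127, 121, 82, 56, 80, 115, 132, 129, 130, 133]
184 269.91 66.0 pred 270.76 [123, 124, 121, 119, 117, 83, 57, 82, 112, 132, 134, 132, 133]
186 270.95 61.0 pred 270.79 [117, 120, 124, 119, 113, 80, 53, 97, 121, 129, 126, 109, 93]
188 269.82 22.0 pred 270.81 [78, 86, 92, 91, 93, 85, 63, 97, 113, 117, 115, 103, 79]
190 265.87 28.0 pred 270.83 [37, 41, 44, 47, 56, 59, 62, 93, 80, 72, 73, 70, 68]
192 265.13 37.0 pred 270.85 [33, 40, 48, 66, 82, 79, 70, 85, 74, 70, 69, 69, 73]
194 269.62 6.0 pred 270.87 [67, 76, 73, 73, 81, 82, 72, 82, 72, 69, 69, 73, 73]
196 269.5 2.0 pred 270.89 [73, 72, 72, 70, 72, 77, 80, 72, 70, 72, 72, 73, 73]
198 267.16 7.0 pred 270.91 [73, 71, 68, 65, 67, 70, 73, 73, 72, 72, 72, 73, 72]
px per 10mm x [-2.57235393 -0.56700768]
```

```bash
python3 -c "
from h import *
np.savez('A.npz',p=bot.observe()['ee_pos'],scene=cam('scene')['color'],top=cam('top')['color'])"
```

Emit:
jog_arm:
  motion:
    - {"tx": -0.03, "ty": 0.03, "tz": 0, "rx": 0, "ry": 0, "rz": 0, "fingers": -0.8}
    - {"tx": -0.03, "ty": 0.03, "tz": 0, "rx": 0, "ry": 0, "rz": 0, "fingers": -0.8}
    - {"tx": -0.03, "ty": 0.03, "tz": 0, "rx": 0, "ry": 0, "rz": 0, "fingers": -0.8}
    - {"tx": 0, "ty": 0, "tz": 0, "rx": 0, "ry": 0, "rz": 0, "fingers": -0.8}
    - {"tx": 0, "ty": 0, "tz": 0, "rx": 0, "ry": 0, "rz": 0, "fingers": -0.8}
    - {"tx": 0, "ty": 0, "tz": 0, "rx": 0, "ry": 0, "rz": 0, "fingers": -0.8}

```text
clock: 16.3
ee_pos: [0.5391, -0.0797, 0.4651]
orientation: [1.0, -0.0, 0.002, 0.0]
force: [-0.4, -0.1, -0.8]
width: 0.03
gripper_force: 35.0
```

```bash
python3 - <<'E'
from h import *
A=np.load('A.npz');np.savez('B.npz',p=bot.observe()['ee_pos'],scene=cam('scene')['color'],top=cam('top')['color'])
B=np.load('B.npz');print(A['p'],B['p'])
D=np.abs(A['scene'].astype(float)-B['scene']).sum(2)
for n,p in(("A",A['p']),("B",B['p'])):
    k=np.linspace(.2,.34,141);q=np.array([proj("scene",p-[0,0,x]) for x in k])
    print(n,"tip pred",q[-9].round(2))
    for r in range(168,204,3):
        u=np.interp(r,q[:,1],q[:,0]);i=int(round(u));w=D[r:r+1,i-5:i+6].mean(0);w=np.clip(w-15,0,None);print(r,u.round(2),(w@np.arange(i-5,i+6)/max(w.sum(),1)).round(2) ,w.astype(int).tolist())
Dt=np.abs(A['top'].astype(float)-B['top']).sum(2)
t=B['p']-[0,0,.332];print("top tip pred",proj("top",t),proj("top",B['p']-[0,0,.24]))
cv2.imwrite("pics/x.png",np.hstack([cv2.resize(B["top"][170:215,245:295],(400,360),interpolation=cv2.INTER_CUBIC)[:,:,::-1],cv2.resize(B["scene"][155:225,255:305],(400,360),interpolation=cv2.INTER_CUBIC)[:,:,::-1]]))
E
```

```text
[ 0.57478652 -0.04372669  0.46516453] [ 0.53912943 -0.07966178  0.46508602]
A tip pred [271.21 196.91]
168 270.82 270.41 [0, 0, 0, 0, 30, 21, 0, 0, 0, 0, 0]
171 270.86 270.48 [0, 0, 0, 24, 93, 97, 19, 0, 0, 0, 0]
174 270.9 270.46 [0, 0, 0, 24, 102, 105, 17, 0, 0, 0, 0]
177 270.94 270.43 [0, 0, 0, 24, 94, 95, 13, 0, 0, 0, 0]
180 270.98 270.47 [0, 0, 0, 25, 94, 95, 20, 0, 0, 0, 0]
183 271.02 270.59 [0, 0, 0, 19, 104, 124, 28, 0, 0, 0, 0]
186 271.06 270.17 [0, 0, 0, 18, 55, 37, 0, 0, 0, 0, 0]
189 271.1 270.09 [0, 0, 0, 84, 174, 109, 5, 0, 0, 0, 0]
192 271.14 269.63 [0, 0, 25, 146, 175, 49, 0, 0, 0, 0, 0]
195 271.18 269.85 [0, 0, 5, 89, 158, 54, 0, 0, 0, 0, 0]
198 271.22 0.0 [0, 0, 0, 0, 0, 0, 0, 0, 0, 0, 0]
201 271.24 0.0 [0, 0, 0, 0, 0, 0, 0, 0, 0, 0, 0]
B tip pred [285.39 194.95]
168 285.39 284.56 [0, 0, 0, 23, 102, 121, 28, 0, 0, 0, 0]
171 285.39 284.66 [0, 0, 0, 35, 167, 189, 69, 5, 0, 0, 0]
174 285.39 284.33 [0, 0, 0, 48, 178, 153, 12, 0, 0, 0, 0]
177 285.39 284.32 [0, 0, 0, 39, 168, 135, 7, 0, 0, 0, 0]
180 285.39 284.33 [0, 0, 0, 37, 177, 144, 7, 0, 0, 0, 0]
183 285.39 284.27 [0, 0, 0, 37, 189, 125, 4, 0, 0, 0, 0]
186 285.39 284.38 [0, 0, 0, 35, 187, 147, 17, 0, 0, 0, 0]
189 285.39 284.16 [0, 0, 5, 95, 210, 149, 16, 0, 0, 0, 0]
192 285.39 283.97 [0, 0, 6, 98, 202, 99, 0, 0, 0, 0, 0]
195 285.39 283.93 [0, 0, 0, 6, 33, 3, 0, 0, 0, 0, 0]
198 285.39 0.0 [0, 0, 0, 0, 0, 0, 0, 0, 0, 0, 0]
201 285.39 0.0 [0, 0, 0, 0, 0, 0, 0, 0, 0, 0, 0]
top tip pred [278.71263732 199.80325999] [280.47455159 196.89150967]
```

The shaft tips slightly towards +x, by about 1.5–2°, with the tip about 5 mm off. I'll correct the tilt and return above the pot.

Emit:
jog_arm:
  motion:
    - {"tx": 0.034, "ty": -0.028, "tz": 0, "rx": 0, "ry": 0, "rz": 0, "fingers": -0.8}
    - {"tx": 0.034, "ty": -0.028, "tz": 0, "rx": 0, "ry": 0, "rz": 0, "fingers": -0.8}
    - {"tx": 0.034, "ty": -0.028, "tz": 0, "rx": 0, "ry": 0, "rz": 0, "fingers": -0.8}
    - {"tx": 0, "ty": 0, "tz": 0, "rx": 0, "ry": -0.0083, "rz": 0, "fingers": -0.8}
    - {"tx": 0, "ty": 0, "tz": 0, "rx": 0, "ry": 0, "rz": 0, "fingers": -0.8}
    - {"tx": 0, "ty": 0, "tz": 0, "rx": 0, "ry": 0, "rz": 0, "fingers": -0.8}
    - {"tx": 0, "ty": 0, "tz": 0, "rx": 0, "ry": 0, "rz": 0, "fingers": -0.8}

```text
clock: 16.98
ee_pos: [0.5797, -0.0461, 0.4648]
orientation: [1.0, 0.0, -0.011, 0.0]
force: [0.8, -0.0, -0.7]
width: 0.0299
gripper_force: 35.0
```

```bash
python3 - <<'E'
from h import *
from plan import to
to((.5797,-.046,.362),0,-.026)
B=np.load('B.npz');D=np.abs(cam('scene')['color'].astype(float)-B['scene']).sum(2)
k=np.linspace(.05,.30,251);q=np.array([proj("scene",(.576,-.046,x)) for x in k])
for r in range(168,202,3):
    u=np.interp(r,q[::-1,1],q[::-1,0]);i=int(round(u));w=np.clip(D[r,i-5:i+6]-15,0,None);print(r,u.round(2),(w@np.arange(i-5,i+6)/max(w.sum(),1)).round(2),w.astype(int).tolist())
# pot sides in scene: saturation-low band rows 225-238
S=cv2.cvtColor(cam('scene')['color'],cv2.COLOR_RGB2HSV)[...,1].astype(int)
for r in(226,229,232): 
    c=np.nonzero(S[r,255:290]<70)[0]+255;print("pot row",r,c.min(),c.max())
print([proj("scene",(.576,-.046,z)).round(2) for z in(.02,.04,.06)])
E
```

```text
t 16.98 pos [ 0.5797 -0.0461  0.4648] F [ 0.8 -0.  -0.7] w 0.0299 q [-0.27  0.29  1.34 -0.01  1.53  1.3 ]
tool shift m [ 0.0023 -0.0002  0.1028] rows 3 per row [ 0.0019 -0.0001  0.0857]
rotvec/180 (tool) [ 0.0003 -0.0013  0.    ]
168 270.82 271.46 [0, 0, 0, 0, 28, 99, 110, 17, 0, 0, 0]
171 270.86 271.52 [0, 0, 0, 0, 33, 120, 138, 32, 0, 0, 0]
174 270.91 271.52 [0, 0, 0, 0, 34, 118, 147, 29, 0, 0, 0]
177 270.95 271.51 [0, 0, 0, 0, 36, 119, 137, 32, 0, 0, 0]
180 270.99 271.55 [0, 0, 0, 0, 35, 113, 139, 38, 0, 0, 0]
183 271.03 271.57 [0, 0, 0, 0, 25, 101, 127, 29, 0, 0, 0]
186 271.07 271.62 [0, 0, 0, 0, 24, 96, 132, 36, 0, 0, 0]
189 271.11 270.9 [0, 0, 0, 11, 106, 175, 90, 0, 0, 0, 0]
192 271.15 270.93 [0, 0, 0, 9, 108, 206, 98, 0, 0, 0, 0]
195 271.19 271.08 [0, 0, 0, 0, 47, 149, 68, 0, 0, 0, 0]
198 271.23 0.0 [0, 0, 0, 0, 0, 0, 0, 0, 0, 0, 0]
201 271.27 0.0 [0, 0, 0, 0, 0, 0, 0, 0, 0, 0, 0]
pot row 226 255 280
pot row 229 255 281
pot row 232 255 280
[array([271.61, 226.09]), array([271.54, 221.  ]), array([271.47, 215.85])]
```

The shaft is now vertical and centred to within about 2 mm. I'll descend.

Emit:
jog_arm:
  motion:
    - {"tx": 0.001, "ty": 0, "tz": 0.04, "rx": 0, "ry": 0, "rz": 0, "fingers": -0.8}
    - {"tx": 0.001, "ty": 0, "tz": 0.04, "rx": 0, "ry": 0, "rz": 0, "fingers": -0.8}
    - {"tx": 0.001, "ty": 0, "tz": 0.04, "rx": 0, "ry": 0, "rz": 0, "fingers": -0.8}
    - {"tx": 0.001, "ty": 0, "tz": 0.04, "rx": 0, "ry": 0, "rz": 0, "fingers": -0.8}
    - {"tx": 0.001, "ty": 0, "tz": 0.04, "rx": 0, "ry": 0, "rz": 0, "fingers": -0.8}
    - {"tx": 0.001, "ty": 0, "tz": 0.03, "rx": 0, "ry": 0, "rz": 0, "fingers": -0.8}
    - {"tx": 0, "ty": 0, "tz": 0.02, "rx": 0, "ry": 0, "rz": 0, "fingers": -0.8}
    - {"tx": 0, "ty": 0, "tz": 0.006, "rx": 0, "ry": 0, "rz": 0, "fingers": -0.8}
    - {"tx": 0, "ty": 0, "tz": 0, "rx": 0, "ry": 0, "rz": 0, "fingers": -0.8}
    - {"tx": 0, "ty": 0, "tz": 0, "rx": 0, "ry": 0, "rz": 0, "fingers": -0.8}
    - {"tx": 0, "ty": 0, "tz": 0, "rx": 0, "ry": 0, "rz": 0, "fingers": -0.8}

```text
clock: 17.95
ee_pos: [0.58, -0.0464, 0.3637]
orientation: [1.0, -0.0, -0.01, 0.001]
force: [0.7, -0.2, -1.1]
width: 0.0298
gripper_force: 35.0
```

```bash
python3 - <<'E'
from h import *
from plan import to
to((.5797,-.046,.362),0,-.026);print(bot.observe()["ft_torque"])
o=[]
for c,(x0,y0,x1,y1) in(("scene",(215,155,305,268)),("top",(165,140,305,315))):
    o.append(cv2.resize(cam(c)["color"][y0:y1,x0:x1],(400,500),interpolation=cv2.INTER_CUBIC)[:,:,::-1])
cv2.imwrite("pics/f.png",np.hstack(o))
E
```

```text
t 17.95 pos [ 0.58   -0.0464  0.3637] F [ 0.7 -0.2 -1.1] w 0.0298 q [-0.27  0.35  1.51 -0.01  1.3   1.3 ]
tool shift m [-0.0003 -0.0004  0.0017] rows 1 per row [-0.0007 -0.0011  0.0043]
rotvec/180 (tool) [ 0.0004 -0.0018 -0.0001]
[-0.00440061 -0.02003462  0.02612657]
```

View pics/f.png

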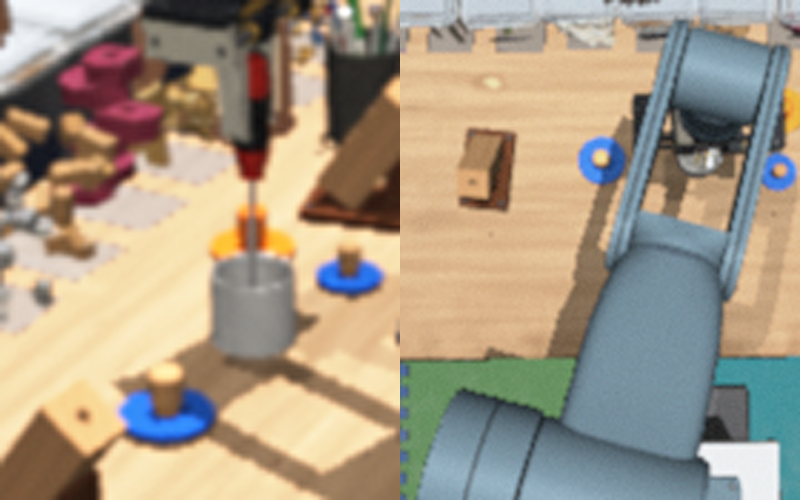

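The blade goes straight down into the pot's mouth, centred at crop (252,285). The lid lies flat at (168,415), the red stand is empty, and the wrist feels no contact. I'll hand in.

```bash
python3 -c "
from bench import bot;print(bot.sign_off())"
```

```text
the job is handed in; nothing more can be done
None
```

The job is handed in at about 18 s on the clock: the blue lid lies flat on bare worktop clear of the pot, and the red screwdriver is held still, blade down, in the middle of the open pot with its tip about 32 mm above the worktop and no contact felt.

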